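Gauge the nut, then unclip and hold up the socket cassette that fits it

TASK

A loose nut lies between the jaws of the bench caliper: slide the caliper shut until both jaws press on the nut's flats, without forcing it, to learn its size. Then squeeze together the two side catches of the socket cassette whose sockets fit that nut, draw it straight up out of its dock and finish holding it there by its catches, upright, still and at least 5 cm clear above the dock. Leave the other cassette clicked in, the spare nut alone and the gauged nut at the caliper.

Things in the scene. Friction and masses are not known exactly. Their poses are not given: they have to be found in the camera images.
- caliper: bench caliper lying level in a fixed stand. Origin: on the bench, at the middle of the fixed jaw's measuring face; the nut to gauge lies on the bench 16 to 30 mm from it towards -y. Steel beam along y at x = +36 mm, z 9 to 13 mm; both jaws reach over the bench to x = -26 mm, z 3 to 10 mm. The slide opens towards the caliper's -y and shuts towards +y
- caliper_slide (a joint): gap between the caliper's two measuring faces in m, 0 shut, 0.100 wide open; it stays where it is left, drag about 1.5 N
- moving_jaw (a point): point on the sliding jaw, fixed to the slide: at bench height, at the middle of its measuring face; axes as the caliper's
- slide_grip (a point): point in the middle of the slide's grey housing with the display, the place to take it: 34 mm wide across the beam (caliper's x), 74 mm long along y, from 8 to 34 mm above the bench, free on both sides down to the stand's 3 mm plate; this point is 28 mm above the bench. Axes as the caliper's
- nut_m16: plain steel hexagon nut, 24 mm across the flats, 13 mm high, flat on the bench; fits 24 mm sockets. Origin: middle of its underside. Either this or nut_m12 lies in the caliper, the other on the bench beyond the fixed jaw
- nut_m12: rusty hexagon nut, 18 mm across the flats, 10 mm high, flat on the bench; fits 18 mm sockets. Origin: middle of its underside
- cassette_24: black plastic cassette clicked into its dock, about 590 g, holding two dark impact sockets of 24 mm hexagon, mouths up (outside diameter 35 mm; tops 68 and 46 mm up, centred 32.5 mm from the origin along +x and -x). Body 108 mm (x) by 46 mm (y), 26 mm high, with a middle tower 27 by 42 mm, 62 mm high, that carries the two catches. Origin: middle of its underside; z up
- cassette_18: black plastic cassette clicked into its dock, about 440 g, holding two dark impact sockets of 18 mm hexagon, mouths up (outside diameter 27 mm; tops 68 and 46 mm up, centred 32.5 mm from the origin along +x and -x). Body 108 mm (x) by 38 mm (y), 26 mm high, with a middle tower 27 by 34 mm, 62 mm high, that carries the two catches. Origin: middle of its underside; z up
- cassette_24_grip (a point): midpoint between the two catch buttons of cassette_24, 48 mm above its underside (54 mm above the bench when seated), axes as the cassette's. The ribbed grey buttons stand on the tower's +y and -y faces, 24 mm wide (x), 20 mm high: 58 mm over both faces, 45 mm when both are pressed home. Only with both pressed can it be drawn straight up
- cassette_18_grip (a point): midpoint between the two catch buttons of cassette_18, 48 mm above its underside (54 mm above the bench when seated), axes as the cassette's. The ribbed grey buttons stand on the tower's +y and -y faces, 24 mm wide (x), 20 mm high: 50 mm over both faces, 37 mm when both are pressed home. Only with both pressed can it be drawn straight up
- dock_24: grey metal dock of cassette_24, screwed to the bench: floor 132 x 82 mm, 6 mm thick; the cassette stands on it, origin 6 mm above the dock's, axes along the dock's. Cheeks along both y sides, 31 mm above the bench, hold the catches' hooks: fingertips at the buttons must stay above them; 25 mm of lift frees the cassette. Origin: middle of the underside
- dock_18: grey metal dock of cassette_18, screwed to the bench: floor 132 x 74 mm, 6 mm thick; the cassette stands on it, origin 6 mm above the dock's, axes along the dock's. Cheeks along both y sides, 31 mm above the bench, hold the catches' hooks: fingertips at the buttons must stay above them; 25 mm of lift frees the cassette. Origin: middle of the underside
- cassette_24_left (a joint): travel of the catch button on the +y side of cassette_24, in m: 0 sprung out (hook engaged), 0.0065 pressed home; from about 0.0045 its hook is free. Spring: about 2 N at the start, 6 N pressed home
- cassette_24_right (a joint): travel of the catch button on the -y side of cassette_24, in m: 0 sprung out (hook engaged), 0.0065 pressed home; from about 0.0045 its hook is free. Spring: about 2 N at the start, 6 N pressed home
- cassette_18_left (a joint): travel of the catch button on the +y side of cassette_18, in m: 0 sprung out (hook engaged), 0.0065 pressed home; from about 0.0045 its hook is free. Spring: about 2 N at the start, 6 N pressed home
- cassette_18_right (a joint): travel of the catch button on the -y side of cassette_18, in m: 0 sprung out (hook engaged), 0.0065 pressed home; from about 0.0045 its hook is free. Spring: about 2 N at the start, 6 N pressed home

How it is judged:
By the outcome, as a careful person would: the job done as asked, in the order asked, and still so for the second after the job is handed in, while the arm keeps its last pose, push and grip.
It also fails if it takes over 54 s, if anything falls off the work surface, if the arm or the gripper's body presses on something with over 40 N, if the wrist force passes 120 N, or if a joint passes its speed limit or range.

ROBOT

A 6-joint arm with a two-finger parallel gripper is mounted at the origin on a cart in front of the work surface, level with it; the furniture and walls round the work are solid. World frame = base frame: x ahead of the robot, y to its left, z up, the work surface at z = 0. Lengths are in m, angles in rad, forces in N, time in s.
With the tool pointing down it reaches from about 0.425 to 0.95 m from the base axis. Payload 3.5 kg.
Tool frame: the origin (TCP) lies at the very end of the fingers, on their centre line; the grasp point (between the pads) lies 19 mm behind it (bot.tcp_to_grasp is the distance from the TCP to the grasp point, in m); y points along the fingers, x is the direction in which the jaws open and shut, and the axes are right-handed (so a half turn about y gives the same grasp; the last joint's range is limited). The gripper opens to 85 mm and grips with 20 to 120 N. Pads are 22 mm wide; open, the fingers measure 114 mm over their backs; the gripper's body (76 mm by 85 mm) begins 54 mm behind the grasp point. The pads swing forward as they close: fully open they stand 13 mm farther back than shut.
Start: joints at [-1.437, 0.286, 1.577, -0, 1.279, -0.15], TCP at [0.189, -0.648, 0.195] pointing down, gripper open.
Joint ranges: [-2.77, 2.77], [-0.9, 2.22], [0.21, 2.48], [-1.53, 4.67], [0.24, 2.81], [-2.84, 2.84]. Speed limits (rad/s): [2.79, 2.79, 3.14, 3.14, 3.14, 3.14].

INTERFACE

Orientations are given as a unit quaternion [x, y, z, w].
In Python, from plant import bot gives the robot as it stands. The module is installed in compiled form; this text tells all that it offers.
- The arm moves only by the shell command python3 -m pendant 'ROWS' [OPENING]. ROWS is JSON, one flat list of numbers, 6 for each row, row after row: the shift along the tool's x, y, z in cm, then the turn, a rotation vector about the tool's x, y, z in degrees. A call has exactly 8 rows; each row is the pose to reach, as a shift and turn from the pose commanded when the call began, along the tool's axes at that moment; what a row does not reach only later rows make up. A row lasts 1/12 s, in which the tool goes at most 41.7 mm and 7.16 degrees, less where a joint would pass 70% of its speed; a pose out of reach is approached as far as the arm can. A call with a gripper value outside its range is refused whole. OPENING is the finger opening in cm, from 0 to 8.54, set as the call begins (- or left out, the last holds). The fingers move at their own pace and stop on an object; the grip force is fixed at half the most. Time passes only in rows, so rows that repeat a pose let the fingers close, or fill a call up. It gives the time, the measured TCP pose, the force and the opening at its end, in the units of the state.
- bot.get_state(): the state, without advancing time (a new reading comes with each control period).
- bot.camera(name): name is "scene" or "top" or "wrist"; returns the picture (384x512x3 uint8, red, green, blue); there is no depth.
- bot.calibration(name): a dict with "fx", "fy", "cx", "cy" (pixels), "rvec" (rotation vector, rad) and "tvec" (3), from world to camera coordinates, as OpenCV has them. Camera axes: x right, y down, z forward; pixel columns grow to the right and rows downward; lengths in m; the calibration is good to about 2 mm. A picture is of the moment at which its call begins: read the wrist's pose just before it. calibration takes no time and is no camera call; for the wrist camera it gives the pose at the moment of the call.
- bot.close_job(): hands the job in, once; it reports no verdict.
Trained networks look in the newest picture that a camera, given by its name, has taken for a name from the list of things; names that differ only in an ending like _2 or _b are one class to them, and where a whole thing is asked for, a point or a joint stands for the part that bears it (a point fixed in the world has none). Each returns a list of dicts, best first, with "conf" (0 to 1); they miss things now and then, are a little off and sometimes report something else, mostly with a low value. They report only what shows in the picture. A call takes as long as a camera call.
- bot.recognise(camera, name): "at" ([column, row] in pixels, amid what is visible of it).
- bot.cut_out(camera, name): "mask" (384x512 bool, what is visible of it) and "at" ([column, row] in pixels, amid what is visible of it).
- bot.tip_of(camera, name): "at" ([column, row] in pixels: a listed point, or the origin of a listed thing).
The state is a dict: "t": time; "q": joint angles; "dq": joint speeds; "effort": joint torques, N m; "eef_pos": TCP position; "tool_rot": TCP orientation; "wrist_force": force on the tool from outside, world axes, zero at the start; "torque": the same for the moment, N m; "opening": finger opening in m.
Only numpy, scipy, OpenCV 4.12 (cv2) and the standard library are available. Lean on these libraries where they do the work, as an engineer would, in place of code of your own. Each camera call takes 0.05 s, during which the arm holds its last target.

## Working session

There is one attempt and no reset: what is moved stays moved. The work goes in short steps, Python scripts to look and compute and a shell command to move; the robot and the scene stay as the last step left them, time stands still between calls to the robot, and variables do not carry over. Pictures are saved under pics/ and viewed, and the job is handed in when it is done.

```bash
mkdir -p pics; ls
python3 - <<'E'
from plant import bot
import cv2
s=bot.get_state(); print(s)
for n in("scene","top","wrist"):
    im=bot.camera(n); cv2.imwrite(f"pics/a_{n}.png",im[:,:,::-1])
    print(n,bot.calibration(n))
E
```

```text
pics
{'t': 0.0, 'q': array([-1.43698990e+00,  2.87211775e-01,  1.57816477e+00,  8.81073584e-06,
        1.27855594e+00, -1.50014283e-01]), 'dq': array([-1.16056461e-03,  9.68496504e-04,  9.97399523e-04, -6.30451337e-04,
        8.47773080e-05,  4.53039056e-04]), 'effort': array([-6.21084509e-04, -4.05981159e+01, -2.92626840e+01, -1.62815945e-04,
        5.70753735e-03,  5.33533964e-06]), 'eef_pos': array([ 0.18894102, -0.64726283,  0.19392313]), 'tool_rot': array([-0.56509837,  0.42483505, -0.4236789 ,  0.56628191]), 'wrist_force': array([ 0.27815412,  0.04518699, -0.00306317]), 'torque': array([-0.01535922,  0.00555163, -0.02757358]), 'opening': 0.08530095924473736}
scene {'fx': 438.7351725218517, 'fy': 438.7351725218517, 'cx': 261.20815863785094, 'cy': 195.50048852163036, 'rvec': array([ 1.94557975, -0.97666858,  0.54831144]), 'tvec': array([-0.25818344,  0.26167864,  1.13711474])}
top {'fx': 373.3367997416838, 'fy': 373.3367997416838, 'cx': 254.03074691432994, 'cy': 190.78750440124332, 'rvec': array([ 1.99704485, -2.22933615,  0.22824331]), 'tvec': array([0.06801211, 0.46776399, 0.9280045 ])}
wrist {'fx': 332.2698461021631, 'fy': 332.2698461021631, 'cx': 253.75597710026923, 'cy': 192.82090918381664, 'rvec': array([-2.29820593,  1.72402896,  0.28109065]), 'tvec': array([-0.67360136, -0.04100708,  0.38019882])}
```

View pics/a_scene.png

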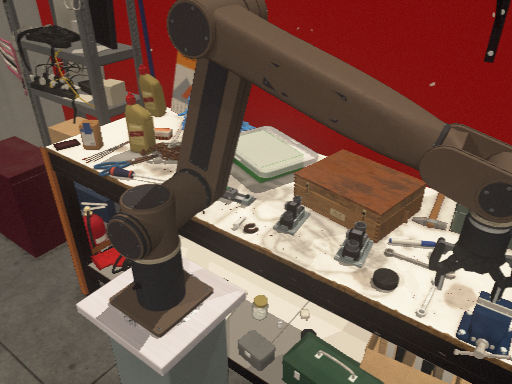

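View pics/a_top.png

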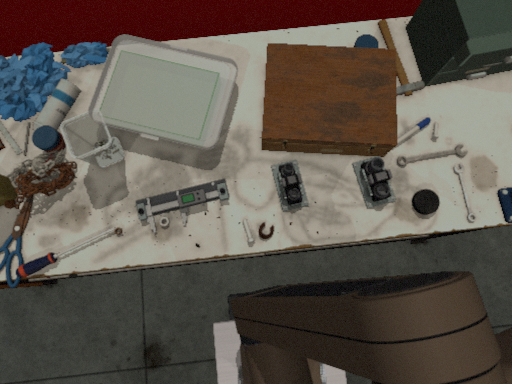

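View pics/a_wrist.png

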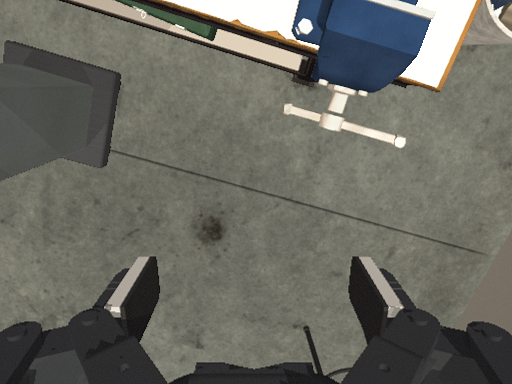

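The top view shows the caliper at about (183,200) with a small nut near (165,222), and the cassettes at about (289,186) and (375,182). Next I'll locate everything with the networks.

```bash
cat > h.py <<'E'
from plant import bot
import numpy as np, cv2
from scipy.spatial.transform import Rotation as R
def cal(n):
    c=bot.calibration(n); K=np.array([[c['fx'],0,c['cx']],[0,c['fy'],c['cy']],[0,0,1.]])
    return K,cv2.Rodrigues(np.array(c['rvec']))[0],np.array(c['tvec'])
def ray(c,px):
    K,Rm,t=c; o=-Rm.T@t; d=Rm.T@np.linalg.inv(K)@np.array([px[0],px[1],1.]); return o,d/np.linalg.norm(d)
def onz(c,px,z):
    o,d=ray(c,px); return o+d*(z-o[2])/d[2]
def tri(obs):
    A=np.zeros((3,3));b=np.zeros(3)
    for c,px in obs:
        o,d=ray(c,px);P=np.eye(3)-np.outer(d,d);A+=P;b+=P@o
    X=np.linalg.solve(A,b); return X,[proj(c,X)-np.array(px) for c,px in obs]
def proj(c,X):
    K,Rm,t=c; p=K@(Rm@np.array(X)+t); return p[:2]/p[2]
def totool(dw,rot=None):
    s=bot.get_state(); return R.from_quat(s['tool_rot'] if rot is None else rot).inv().apply(dw)
E
python3 - <<'E'
from h import *
zs=dict(caliper=0,moving_jaw=0,slide_grip=.028,nut_m16=0,nut_m12=0,cassette_24=.006,cassette_18=.006,cassette_24_grip=.054,cassette_18_grip=.054,dock_24=0,dock_18=0)
C={n:cal(n) for n in('top','scene')}
for n in C:
    for k,z in zs.items():
        r=bot.tip_of(n,k)
        print(n,k,[(np.round(d['at'],1).tolist(),round(d['conf'],2),np.round(onz(C[n],d['at'],z)[:2],4).tolist()) for d in r[:3]])
im=bot.camera('top'); cv2.imwrite('pics/b_cal.png',cv2.resize(im[160:260,120:320,::-1],(800,400),interpolation=cv2.INTER_CUBIC))
cv2.imwrite('pics/b_cas.png',cv2.resize(im[140:220,260:420,::-1],(800,400),interpolation=cv2.INTER_CUBIC))
print(bot.get_state()['t'])
E
```

```text
top caliper [([153.6, 223.9], 0.94, [0.4215, 0.295])]
top moving_jaw [([182.8, 215.2], 0.83, [0.4365, 0.2149])]
top slide_grip [([192.3, 199.0], 0.67, [0.4726, 0.1817]), ([181.3, 216.5], 0.43, [0.4289, 0.214])]
top nut_m16 [([165.3, 220.1], 0.6, [0.4284, 0.2629]), ([117.3, 229.0], 0.59, [0.4185, 0.393])]
top nut_m12 [([165.3, 220.1], 0.6, [0.4284, 0.2629]), ([117.3, 229.0], 0.59, [0.4185, 0.393])]
top cassette_24 [([287.1, 185.4], 0.89, [0.4863, -0.0762]), ([374.4, 177.9], 0.61, [0.4809, -0.3175])]
top cassette_18 [([287.1, 185.4], 0.89, [0.4863, -0.0762]), ([374.4, 177.9], 0.61, [0.4809, -0.3175])]
top cassette_24_grip [([380.4, 175.0], 0.91, [0.4769, -0.3175])]
top cassette_18_grip [([293.4, 181.3], 0.87, [0.4852, -0.0886])]
top dock_24 [([284.7, 184.5], 0.75, [0.4909, -0.0706]), ([372.7, 180.7], 0.58, [0.4748, -0.3135])]
top dock_18 [([284.7, 184.5], 0.75, [0.4909, -0.0706]), ([372.7, 180.7], 0.58, [0.4748, -0.3135])]
scene caliper []
scene moving_jaw []
scene slide_grip [([229.2, 188.8], 0.69, [0.4856, 0.1791])]
scene nut_m16 []
scene nut_m12 []
scene cassette_24 [([290.4, 217.2], 0.96, [0.4951, -0.0731]), ([353.4, 250.4], 0.83, [0.4628, -0.3159])]
scene cassette_18 [([290.4, 217.2], 0.96, [0.4951, -0.0731]), ([353.4, 250.4], 0.83, [0.4628, -0.3159])]
scene cassette_24_grip [([358.0, 235.1], 0.78, [0.4774, -0.3173]), ([293.6, 207.2], 0.16, [0.4889, -0.0872])]
scene cassette_18_grip [([293.7, 207.1], 0.63, [0.4896, -0.0871])]
scene dock_24 [([290.4, 220.4], 0.82, [0.4872, -0.0786]), ([352.5, 250.9], 0.61, [0.4663, -0.312])]
scene dock_18 [([290.4, 220.4], 0.82, [0.4872, -0.0786]), ([352.5, 250.9], 0.61, [0.4663, -0.312])]
1.3
```

View pics/b_cal.png

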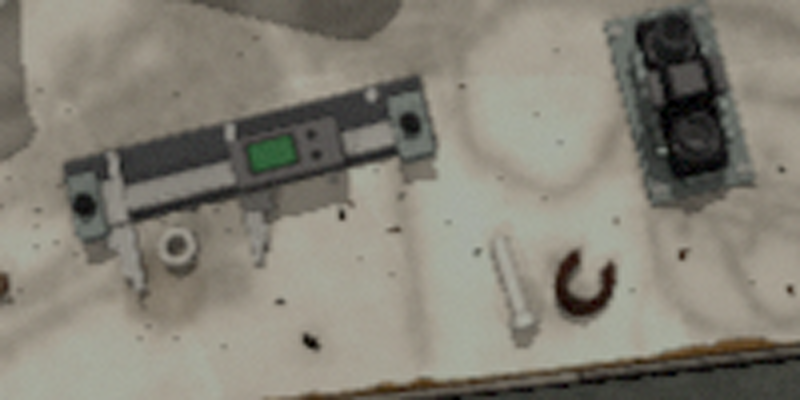

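View pics/b_cas.png

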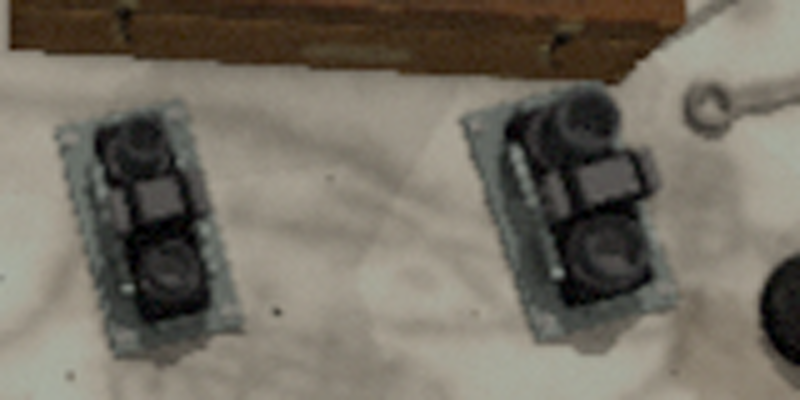

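The nut in the jaws at (165,220) looks like bright steel about 27 mm across, so probably the M16. A rusty one is at (117,229). Next I'll work out the moves to the slide housing.

```bash
cat >> h.py <<'E'
def plan(p,xdir,show=True):
    """target TCP pos, tool x dir (world xy); tool y down. Prints shift cm, rotvec deg in tool axes"""
    s=bot.get_state(); R0=R.from_quat(s['tool_rot'])
    best=None
    for sg in(1,-1):
        x=sg*np.array([xdir[0],xdir[1],0.]);x/=np.linalg.norm(x);y=np.array([0,0,-1.]);z=np.cross(x,y)
        rv=(R0.inv()*R.from_matrix(np.c_[x,y,z])).as_rotvec(degrees=True)
        print('shift',np.round(R0.inv().apply(np.array(p)-s['eef_pos'])*100,2),'rot',np.round(rv,2),'pos',np.round(s['eef_pos'],4),'t',round(s['t'],2),'F',np.round(s['wrist_force'],1),'op',round(s['opening'],4),'q6',round(s['q'][5],2))
E
python3 - <<'E'
from h import *
s=bot.get_state();print(np.round(R.from_quat(s['tool_rot']).as_matrix(),3))
plan([.5,-.32,.25],[.983,.184])
plan([.47,.185,.2],[.983,.184])
E
```

```text
[[ 0.28  0.    0.96]
 [-0.96  0.    0.28]
 [-0.   -1.    0.  ]]
shift [-22.78  -5.47  39.03] rot [ -0.   -84.34  -0.  ] pos [ 0.189  -0.648   0.1953] t 1.3 F [-0.5 -0.4  0.2] op 0.0854 q6 -0.15
shift [-22.78  -5.47  39.03] rot [ 0.   95.66 -0.  ] pos [ 0.189  -0.648   0.1953] t 1.3 F [-0.5 -0.4  0.2] op 0.0854 q6 -0.15
shift [-72.1   -0.47  50.29] rot [ -0.   -84.34  -0.  ] pos [ 0.189  -0.648   0.1953] t 1.3 F [-0.5 -0.4  0.2] op 0.0854 q6 -0.15
shift [-72.1   -0.47  50.29] rot [ 0.   95.66 -0.  ] pos [ 0.189  -0.648   0.1953] t 1.3 F [-0.5 -0.4  0.2] op 0.0854 q6 -0.15
```

```bash
python3 -m pendant '[-2.5,-1,4,0,-7,0, -5,-2,8,0,-14,0, -7.5,-3,12,0,-21,0, -10,-4,16,0,-28,0, -12.5,-5,20,0,-35,0, -15,-5.5,23.5,0,-42,0, -17.5,-5.5,27,0,-49,0, -20,-5.5,30,0,-56,0]'
python3 - <<'E'
from h import *
plan([.5,-.3,.25],[.983,.184])
plan([.44,.185,.22],[.983,.184])
E
```

```text
t: 1.97
eef_pos: [0.403, -0.3971, 0.2505]
tool_rot: [0.7, -0.106, 0.108, -0.698]
wrist_force: [0.1, -0.5, -0.4]
opening: 0.0857
shift [ 6.35  0.05 12.16] rot [  0.1  -28.01   0.09] pos [ 0.403  -0.3971  0.2505] t 1.97 F [ 0.1 -0.5 -0.4] op 0.0857 q6 -0.65
shift [ 6.35  0.05 12.16] rot [-1.2000e-01  1.5199e+02  1.4000e-01] pos [ 0.403  -0.3971  0.2505] t 1.97 F [ 0.1 -0.5 -0.4] op 0.0857 q6 -0.65
shift [-13.89   2.95  56.65] rot [  0.1  -28.01   0.09] pos [ 0.403  -0.3971  0.2505] t 1.97 F [ 0.1 -0.5 -0.4] op 0.0857 q6 -0.65
shift [-13.89   2.95  56.65] rot [-1.2000e-01  1.5199e+02  1.4000e-01] pos [ 0.403  -0.3971  0.2505] t 1.97 F [ 0.1 -0.5 -0.4] op 0.0857 q6 -0.65
```

```bash
python3 -m pendant '[-0.4,0,4,0,-4,0, -0.7,0,8,0,-8,0, -1,0,12,0,-12,0, -1.4,0,16,0,-16,0, -1.7,0,20,0,-20,0, -2.1,0,24,0,-24,0, -2.4,0,28,0,-28,0, -2.7,0,32,0,-28,0]'
python3 - <<'E'
from h import *
plan([.44,.16,.2],[.983,.184])
c=cal('wrist');o,d=ray(c,(256,192));print(o,d)
E
```

```text
t: 2.63
eef_pos: [0.4735, -0.0834, 0.2497]
tool_rot: [0.704, 0.064, -0.064, -0.704]
wrist_force: [1.0, -0.5, 0.4]
opening: 0.085
shift [ 1.08  4.95 24.55] rot [ 0.03 -0.22  0.06] pos [ 0.4735 -0.0834  0.2497] t 2.63 F [ 1.  -0.5  0.4] op 0.085 q6 -0.57
shift [ 1.08  4.95 24.55] rot [-9.0000e-02  1.7978e+02  5.0000e-02] pos [ 0.4735 -0.0834  0.2497] t 2.63 F [ 1.  -0.5  0.4] op 0.085 q6 -0.57
[ 0.45823612 -0.00344658  0.42780638] [ 0.06334728 -0.3067031  -0.94969486]
```

```bash
python3 -m pendant '[0.1,1,4,0,0,0, 0.3,2,8,0,0,0, 0.5,3,12,0,0,0, 0.7,4,16,0,0,0, 1,5,20,0,0,0, 1,5,22,0,0,0, 1,5,22,0,0,0, 1,5,22,0,0,0]'
cat > look.py <<'E'
from h import *
import sys
def look(tag,names,n='wrist',z={}):
    c=cal(n); im=bot.camera(n); cv2.imwrite(f'pics/{tag}.png',im[:,:,::-1]); out={}
    for k in names:
        r=bot.tip_of(n,k); out[k]=r
        print(k,[(np.round(d['at'],1).tolist(),round(d['conf'],2),np.round(onz(c,d['at'],z.get(k,0))[:2],4).tolist()) for d in r[:3]])
    return c,out
E
python3 - <<'E'
from look import *
plan([.479,.185,.06],[.983,.184])
look('c1',['caliper','moving_jaw','slide_grip','nut_m16','nut_m12'],z={'slide_grip':.028})
E
```

```text
t: 3.3
eef_pos: [0.4439, 0.1337, 0.1994]
tool_rot: [0.704, 0.064, -0.064, -0.704]
wrist_force: [0.4, 0.0, 0.5]
opening: 0.0856
shift [ 4.37 13.94  4.42] rot [ 0.03 -0.18  0.01] pos [0.4439 0.1337 0.1994] t 3.3 F [0.4 0.  0.5] op 0.0856 q6 -0.11
shift [ 4.37 13.94  4.42] rot [-2.0000e-02  1.7982e+02  5.0000e-02] pos [0.4439 0.1337 0.1994] t 3.3 F [0.4 0.  0.5] op 0.0856 q6 -0.11
caliper []
moving_jaw [([258.8, 76.2], 0.97, [0.4328, 0.2208]), ([256.9, 317.3], 0.35, [0.4878, -0.0855])]
slide_grip [([293.7, 126.3], 0.65, [0.4773, 0.1785])]
nut_m16 [([256.4, 31.0], 0.92, [0.4222, 0.2635])]
nut_m12 [([256.4, 31.0], 0.92, [0.4222, 0.2635])]
```

View pics/c1.png

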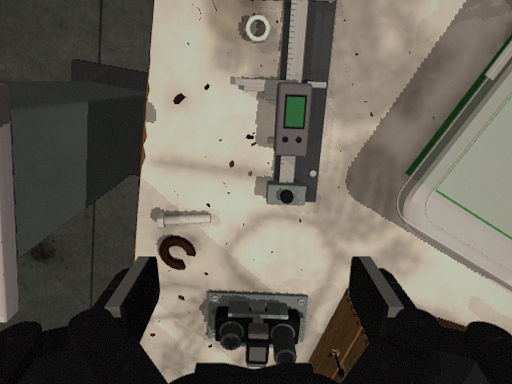

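The wrist view shows the housing from about (277,83) to (310,155), the moving jaw at (259,80) and the nut at (257,28). I'll use the stand and housing edges to get the yaw.

Run:
```python
from h import *
c=cal('wrist')
im=cv2.imread('pics/c1.png');cv2.imwrite('pics/c1z.png',cv2.resize(im[0:210,230:350],None,fx=2.8*1,fy=2.8,interpolation=cv2.INTER_CUBIC))
def dr(a,b,z):
    A=onz(c,a,z);B=onz(c,b,z);d=B-A;print(np.round(A[:2],4),np.round(B[:2],4),np.degrees(np.arctan2(-d[0],d[1])))
dr((317,203),(335,1),.003)
dr((308,155),(313,83),.034);dr((274,155),(280,83),.034)
```

```text
[0.5286 0.09  ] [0.496 0.302] 8.749872503336574
[0.4985 0.1507] [0.4871 0.2216] 9.138111938435706
[0.4634 0.1444] [0.4552 0.2159] 6.511844238212538
```

View pics/c1z.png

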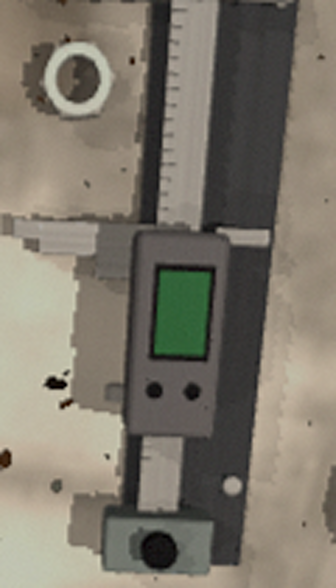

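Run:
```python
from h import *
plan([.4765,.182,.08],[.988,.155])
```

```text
shift [ 4.01 11.96  4.37] rot [0.01 1.23 0.03] pos [0.4446 0.1319 0.1996] t 3.6 F [0.4 0.9 0.7] op 0.0854 q6 -0.11
shift [ 4.01 11.96  4.37] rot [ 5.0000e-02 -1.7877e+02 -2.0000e-02] pos [0.4446 0.1319 0.1996] t 3.6 F [0.4 0.9 0.7] op 0.0854 q6 -0.11
```

```bash
python3 -m pendant '[1,2.5,1,0,0,0, 2,5,2,0,1.3,0, 3,7.5,3,0,1.3,0, 4,10,4,0,1.3,0, 4,12,4.4,0,1.3,0, 4,12,4.4,0,1.3,0, 4,12,4.4,0,1.3,0, 4,12,4.4,0,1.3,0]'
python3 - <<'E'
from look import *
plan([.4765,.182,.01],[.988,.155])
look('c2',['caliper','moving_jaw','slide_grip','nut_m16','nut_m12'],z={'slide_grip':.028})
E
```

```text
t: 4.27
eef_pos: [0.4767, 0.1829, 0.0806]
tool_rot: [-0.705, -0.056, 0.054, 0.705]
wrist_force: [-0.1, -0.6, -0.5]
opening: 0.0854
shift [-0.05  7.06 -0.09] rot [ 0.01 -0.    0.11] pos [0.4767 0.1829 0.0806] t 4.27 F [-0.1 -0.6 -0.5] op 0.0854 q6 0.01
shift [-0.05  7.06 -0.09] rot [-1.7e-01  1.8e+02  1.0e-02] pos [0.4767 0.1829 0.0806] t 4.27 F [-0.1 -0.6 -0.5] op 0.0854 q6 0.01
caliper [([204.4, 28.9], 0.76, [0.4237, 0.2932])]
moving_jaw [([205.7, 135.7], 0.61, [0.4328, 0.2187])]
slide_grip [([254.0, 202.3], 0.83, [0.4767, 0.1802])]
nut_m16 [([201.5, 70.7], 0.58, [0.4246, 0.2653])]
nut_m12 [([201.5, 70.7], 0.58, [0.4246, 0.2653])]
```

View pics/c2.png

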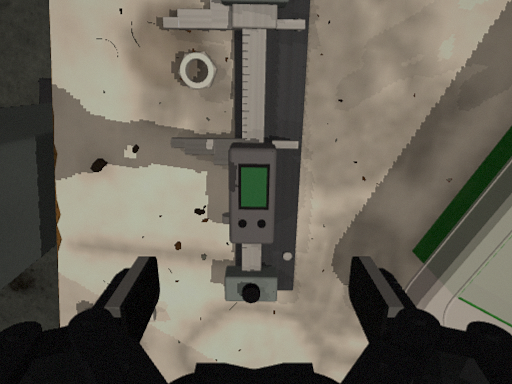

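The view is well centred: housing at (254,195), nut at (199,70), clear of both jaws, and both views agree on the grip point's height. I'll descend and grip.

```bash
python3 -m pendant '[0,1.5,-0.1,0,0,0, 0,3,-0.1,0,0,0, 0,4.5,-0.1,0,0,0, 0,6,-0.1,0,0,0, 0,6.5,-0.1,0,0,0, 0,6.8,-0.1,0,0,0, 0,7,-0.1,0,0,0, 0,7,-0.1,0,0,0]'; python3 -m pendant '[0,0,0,0,0,0, 0,0,0,0,0,0, 0,0,0,0,0,0, 0,0,0,0,0,0, 0,0,0,0,0,0, 0,0,0,0,0,0, 0,0,0,0,0,0, 0,0,0,0,0,0]' 2.8;  python3 - <<'E'
from look import *
plan([.4765,.182,.01],[.988,.155])
look('c3',['caliper','moving_jaw','slide_grip','nut_m16'],z={'slide_grip':.028})
E
```

```text
t: 5.23
eef_pos: [0.4763, 0.1825, 0.0098]
tool_rot: [-0.705, -0.056, 0.055, 0.705]
wrist_force: [-0.6, 0.9, -0.5]
opening: 0.0855
t: 5.9
eef_pos: [0.4758, 0.1824, 0.0092]
tool_rot: [-0.705, -0.055, 0.055, 0.705]
wrist_force: [0.3, -1.0, -0.5]
opening: 0.0278
shift [ 0.06 -0.08 -0.05] rot [-0.    0.05 -0.  ] pos [0.4758 0.1824 0.0092] t 5.9 F [ 0.3 -1.  -0.5] op 0.0278 q6 0.01
shift [ 0.06 -0.08 -0.05] rot [  -0.   -179.95    0.  ] pos [0.4758 0.1824 0.0092] t 5.9 F [ 0.3 -1.  -0.5] op 0.0278 q6 0.01
caliper [([183.5, 6.2], 0.64, [0.4222, 0.293])]
moving_jaw [([190.7, 153.1], 0.63, [0.4329, 0.2192])]
slide_grip [([254.0, 247.9], 0.69, [0.4758, 0.1797])]
nut_m16 [([180.6, 68.2], 0.75, [0.4233, 0.2637])]
```

View pics/c3.png

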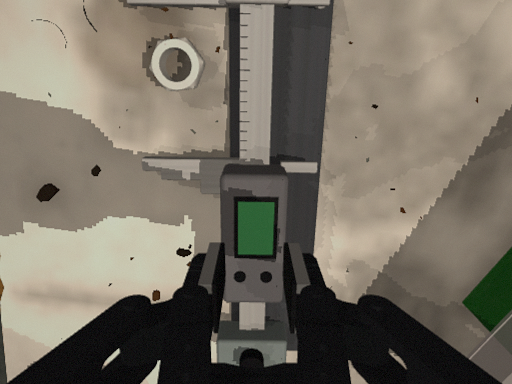

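```bash
python3 -m pendant '[0,0,0,0,0,0, 0,0,0,0,0,0, 0,0,0,0,0,0, 0,0,0,0,0,0, 0,0,0,0,0,0, 0,0,0,0,0,0, 0,0,0,0,0,0, 0,0,0,0,0,0]' 2;  python3 - <<'E'
from look import *
plan([.4765,.182,.01],[.988,.155])
look('c4',[])
E
```

```text
t: 6.82
eef_pos: [0.4758, 0.1824, 0.0093]
tool_rot: [-0.705, -0.055, 0.055, 0.705]
wrist_force: [0.5, 1.1, -0.8]
opening: 0.0201
shift [ 0.06 -0.07 -0.05] rot [-0.    0.04 -0.  ] pos [0.4758 0.1824 0.0093] t 6.82 F [ 0.5  1.1 -0.8] op 0.0201 q6 0.01
shift [ 0.06 -0.07 -0.05] rot [  -0.   -179.96    0.  ] pos [0.4758 0.1824 0.0093] t 6.82 F [ 0.5  1.1 -0.8] op 0.0201 q6 0.01
```

View pics/c4.png

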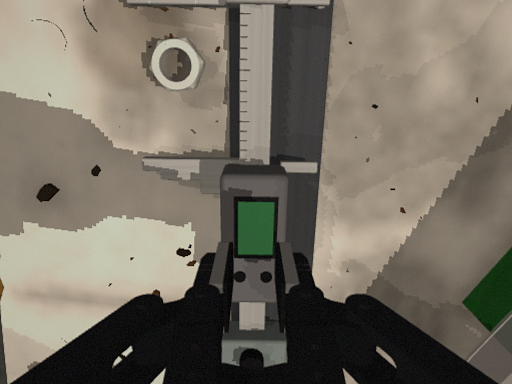

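Run:
```python
from h import *
c=cal('wrist');s=bot.get_state();p=s['eef_pos'];M=R.from_quat(s['tool_rot']).as_matrix()
for d in(0,.013,.019,.04):
  print(d,[np.round(proj(c,p+M@np.array([x,-d,0])),0).tolist() for x in(-.01,0,.01,.017)])
for z in (0,.0,.028,.034): print(z,np.round(proj(c,[.4765,.1805,z])),np.round(proj(c,np.array([.4765,.1805,z])+M@[-.017,0,0])))
print(bot.tcp_to_grasp)
```

```text
0 [[238.0, 229.0], [255.0, 229.0], [272.0, 229.0], [284.0, 229.0]]
0.013 [[237.0, 239.0], [255.0, 239.0], [273.0, 239.0], [286.0, 239.0]]
0.019 [[236.0, 244.0], [255.0, 244.0], [274.0, 244.0], [287.0, 244.0]]
0.04 [[234.0, 264.0], [255.0, 264.0], [276.0, 264.0], [291.0, 264.0]]
0 [255. 225.] [228. 225.]
0.0 [255. 225.] [228. 225.]
0.028 [256. 247.] [224. 247.]
0.034 [256. 252.] [223. 252.]
0.0187
```

Run:
```python
import cv2
for n in('c3','c4'):
  im=cv2.imread(f'pics/{n}.png');cv2.imwrite(f'pics/{n}z.png',cv2.resize(im[150:350,170:340],None,fx=3,fy=3,interpolation=cv2.INTER_CUBIC))
```

```text
(no output)
```

View pics/c4z.png

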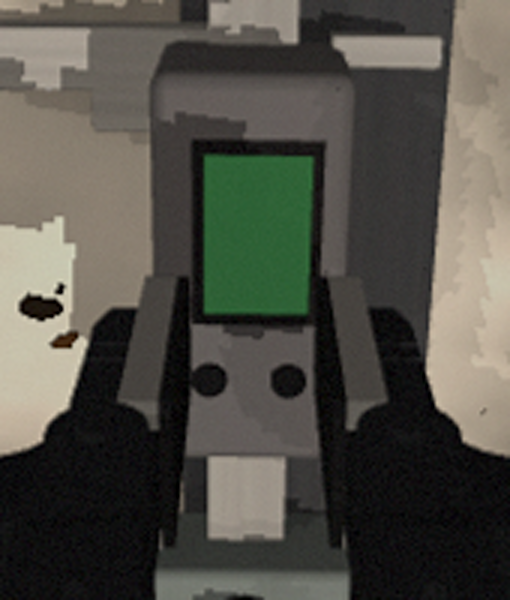

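View pics/c3z.png

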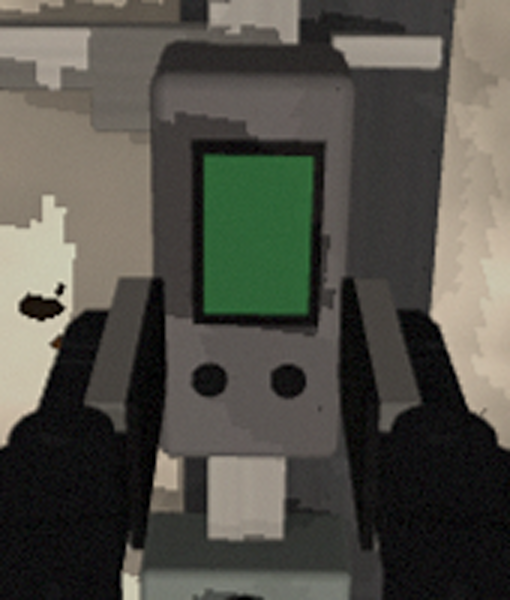

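Run:
```python
from h import *
c=cal('wrist');s=bot.get_state();p=s['eef_pos'];M=R.from_quat(s['tool_rot']).as_matrix()
for zz in(.011,-.011):
 for d in(0,.01,.02,.03,.04,.05):
  print(zz,d,[np.round(proj(c,p+M@np.array([x,-d,zz])),0).tolist() for x in(-.01,.01)])
ct=cal('top')
print(tri([(ct,(188.2,198.2)),(c,(255.5,227))]))
print(tri([(ct,(165.3,220.1)),(c,(177,63))]), bot.get_state()['t'])
```

```text
0.011 0 [[237.0, 211.0], [272.0, 211.0]]
0.011 0.01 [[237.0, 218.0], [273.0, 218.0]]
0.011 0.02 [[236.0, 225.0], [274.0, 225.0]]
0.011 0.03 [[235.0, 234.0], [275.0, 234.0]]
0.011 0.04 [[233.0, 243.0], [277.0, 243.0]]
0.011 0.05 [[232.0, 254.0], [278.0, 254.0]]
-0.011 0 [[238.0, 246.0], [272.0, 246.0]]
-0.011 0.01 [[237.0, 254.0], [272.0, 254.0]]
-0.011 0.02 [[236.0, 263.0], [273.0, 263.0]]
-0.011 0.03 [[235.0, 273.0], [275.0, 273.0]]
-0.011 0.04 [[234.0, 284.0], [276.0, 284.0]]
-0.011 0.05 [[233.0, 297.0], [277.0, 297.0]]
(array([0.47510346, 0.19224811, 0.0292479 ]), [array([-0.02328495,  0.20757765]), array([0.98128377, 0.4247579 ])])
(array([0.42521859, 0.26310679, 0.01119008]), [array([-0.99281543,  0.63517249]), array([2.67825647, 6.19958829])]) 6.8667
```

Run:
```python
from h import *
im=bot.camera('scene')[:,:,::-1];cv2.imwrite('pics/d_s.png',cv2.resize(im[120:260,160:330],None,fx=4,fy=4,interpolation=cv2.INTER_CUBIC))
c=cal('scene');p=bot.get_state()['eef_pos'];print(proj(c,p),proj(c,p+[0,0,.04]), proj(c,[.4765,.1805,.034]))
im=bot.camera('top')[:,:,::-1];cv2.imwrite('pics/d_t.png',cv2.resize(im[140:280,100:280],None,fx=4,fy=4,interpolation=cv2.INTER_CUBIC))
```

```text
[226.88541945 194.20447501] [226.45684847 184.4313768 ] [227.1657651  188.27962575]
```

View pics/d_s.png

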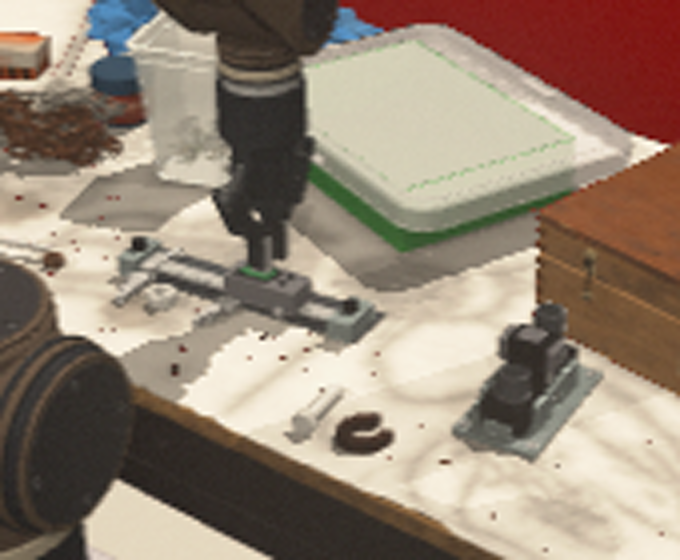

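View pics/d_t.png

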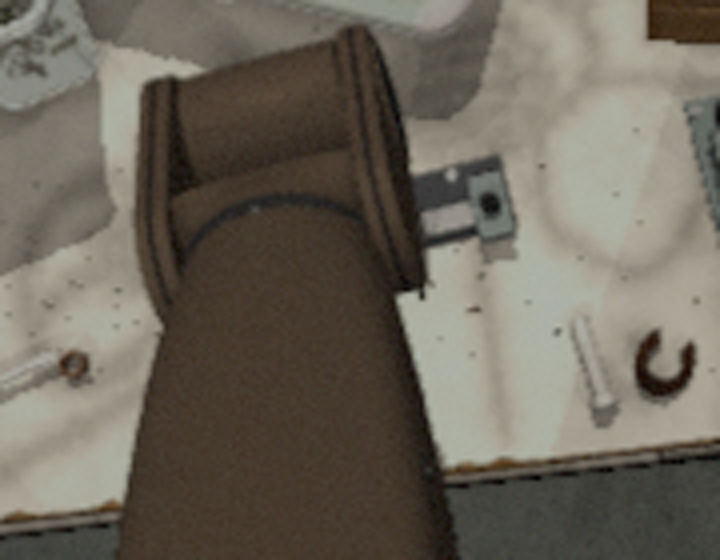

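The fingers shut to 20 mm without touching. In both the wrist view (tips at y≈243) and the scene view (225,187), the tips hover over the housing's top. So the real tips are higher than the TCP reading suggests. I'll reopen and go lower in small steps, watching the force.

```bash
python3 -m pendant '[0,0,0,0,0,0, 0,0,0,0,0,0, 0,0,0,0,0,0, 0,0,0,0,0,0, 0,0.2,0,0,0,0, 0,0.4,0,0,0,0, 0,0.6,0,0,0,0, 0,0.6,0,0,0,0]' 5.2;  python3 - <<'E'
from look import *
plan([.4765,.182,.01],[.988,.155])
look('e1',[])
E
```

```text
t: 7.63
eef_pos: [0.4753, 0.1823, 0.0026]
tool_rot: [0.705, 0.055, -0.056, -0.705]
wrist_force: [-0.4, -0.5, -0.2]
opening: 0.0519
shift [ 0.11 -0.74 -0.05] rot [ 0.    0.04 -0.07] pos [0.4753 0.1823 0.0026] t 7.63 F [-0.4 -0.5 -0.2] op 0.0519 q6 0.01
shift [ 0.11 -0.74 -0.05] rot [-1.1000e-01 -1.7996e+02 -0.0000e+00] pos [0.4753 0.1823 0.0026] t 7.63 F [-0.4 -0.5 -0.2] op 0.0519 q6 0.01
```

View pics/e1.png

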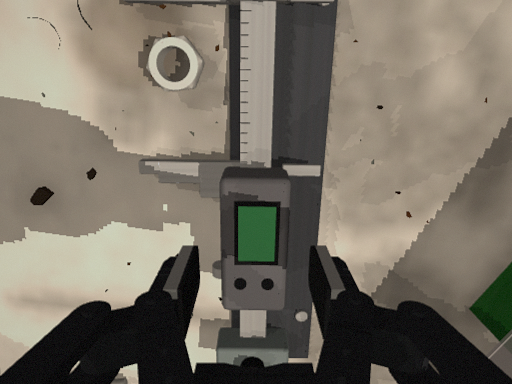

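```bash
python3 -m pendant '[0,0.1,0,0,0,0, 0,0.2,0,0,0,0, 0,0.3,0,0,0,0, 0,0.4,0,0,0,0, 0,0.5,0,0,0,0, 0,0.6,0,0,0,0, 0,0.7,0,0,0,0, 0,0.8,0,0,0,0]';  python3 - <<'E'
from look import *
plan([.4765,.182,.01],[.988,.155])
look('e2',[])
im=bot.camera('scene')[:,:,::-1];cv2.imwrite('pics/e2_s.png',cv2.resize(im[160:220,190:270],None,fx=8,fy=8,interpolation=cv2.INTER_CUBIC))
E
```

```text
t: 8.35
eef_pos: [0.4758, 0.1824, -0.0048]
tool_rot: [-0.705, -0.055, 0.055, 0.705]
wrist_force: [-0.4, 1.1, 0.3]
opening: 0.0518
shift [ 0.06 -1.48 -0.05] rot [-0.    0.04 -0.  ] pos [ 0.4758  0.1824 -0.0048] t 8.35 F [-0.4  1.1  0.3] op 0.0518 q6 0.01
shift [ 0.06 -1.48 -0.05] rot [  -0.   -179.96    0.  ] pos [ 0.4758  0.1824 -0.0048] t 8.35 F [-0.4  1.1  0.3] op 0.0518 q6 0.01
```

View pics/e2.png

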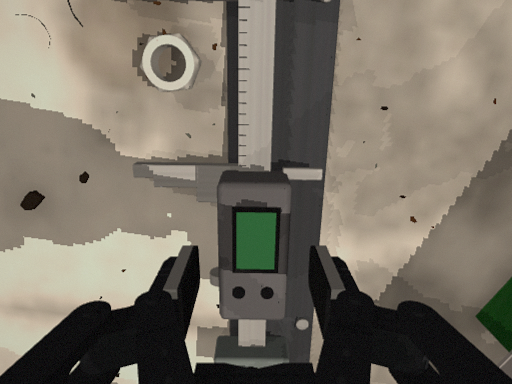

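View pics/e2_s.png

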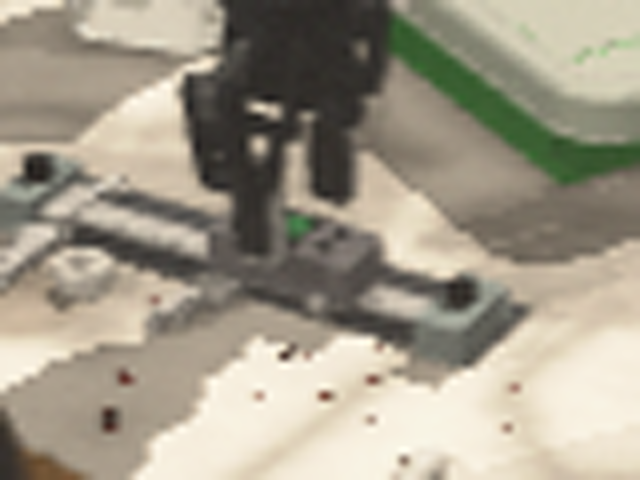

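```bash
python3 -m pendant '[0,0.2,0,0,0,0, 0,0.4,0,0,0,0, 0,0.6,0,0,0,0, 0,0.7,0,0,0,0, 0,0.8,0,0,0,0, 0,0.9,0,0,0,0, 0,1,0,0,0,0, 0,1,0,0,0,0]'; python3 -m pendant '[0,0,0,0,0,0, 0,0,0,0,0,0, 0,0,0,0,0,0, 0,0,0,0,0,0, 0,0,0,0,0,0, 0,0,0,0,0,0, 0,0,0,0,0,0, 0,0,0,0,0,0]' 2.5
python3 - <<'E'
from look import *
plan([.4765,.182,.01],[.988,.155])
look('e3',[])
E
```

```text
t: 9.12
eef_pos: [0.4757, 0.1824, -0.015]
tool_rot: [0.705, 0.055, -0.055, -0.705]
wrist_force: [0.1, 0.8, -0.4]
opening: 0.0516
t: 9.78
eef_pos: [0.4755, 0.1824, -0.0143]
tool_rot: [-0.705, -0.055, 0.055, 0.705]
wrist_force: [-3.2, -0.5, 5.7]
opening: 0.0322
shift [ 0.09 -2.43 -0.05] rot [-0.01  0.   -0.07] pos [ 0.4755  0.1824 -0.0143] t 9.78 F [-3.2 -0.5  5.7] op 0.0322 q6 0.01
shift [ 0.09 -2.43 -0.05] rot [-1.1e-01 -1.8e+02  1.0e-02] pos [ 0.4755  0.1824 -0.0143] t 9.78 F [-3.2 -0.5  5.7] op 0.0322 q6 0.01
```

View pics/e3.png

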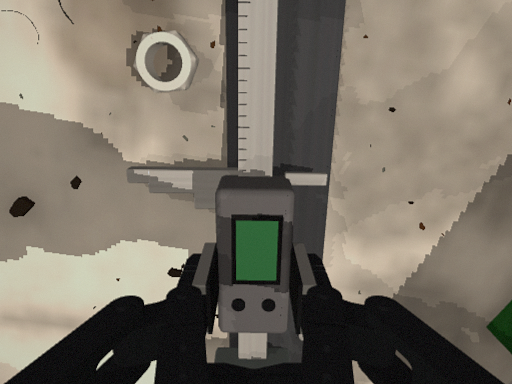

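Gripped: the fingers stopped at 32 mm. The gap is about 75 mm, so I'll slide about 4 cm and then check.

```bash
python3 -m pendant '[0,0,0.4,0,0,0, 0,0,1,0,0,0, 0,0,1.6,0,0,0, 0,0,2.2,0,0,0, 0,0,2.8,0,0,0, 0,0,3.3,0,0,0, 0,0,3.7,0,0,0, 0,0,4,0,0,0]';  python3 - <<'E'
from look import *
plan([.4765,.182,.01],[.988,.155])
look('e4',['caliper','moving_jaw','nut_m16'])
E
```

```text
t: 10.5
eef_pos: [0.4698, 0.2223, -0.0143]
tool_rot: [0.705, 0.055, -0.055, -0.705]
wrist_force: [-2.0, -2.1, 5.7]
opening: 0.0325
shift [ 0.04 -2.43 -4.09] rot [0.01 0.03 0.02] pos [ 0.4698  0.2223 -0.0143] t 10.5 F [-2.  -2.1  5.7] op 0.0325 q6 0.09
shift [ 0.04 -2.43 -4.09] rot [ 2.0000e-02 -1.7997e+02 -1.0000e-02] pos [ 0.4698  0.2223 -0.0143] t 10.5 F [-2.  -2.1  5.7] op 0.0325 q6 0.09
caliper [([182.0, 92.3], 0.66, [0.4238, 0.2929])]
moving_jaw [([181.8, 164.2], 0.88, [0.4268, 0.2582])]
nut_m16 [([176.2, 142.4], 0.84, [0.423, 0.2688])]
```

View pics/e4.png

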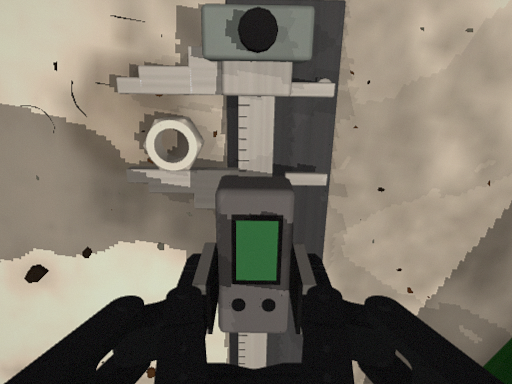

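```bash
python3 -m pendant '[0,0,0.1,0,0,0, 0,0,0.2,0,0,0, 0,0,0.3,0,0,0, 0,0,0.4,0,0,0, 0,0,0.5,0,0,0, 0,0,0.6,0,0,0, 0,0,0.7,0,0,0, 0,0,0.75,0,0,0]';  python3 - <<'E'
from look import *
plan([.4765,.182,.01],[.988,.155])
look('e5',['caliper','moving_jaw','nut_m16'])
E
```

```text
t: 11.37
eef_pos: [0.4688, 0.2294, -0.0143]
tool_rot: [0.705, 0.055, -0.055, -0.705]
wrist_force: [-1.8, -2.6, 5.8]
opening: 0.0325
shift [ 0.02 -2.43 -4.8 ] rot [0.   0.02 0.03] pos [ 0.4688  0.2294 -0.0143] t 11.37 F [-1.8 -2.6  5.8] op 0.0325 q6 0.1
shift [ 0.02 -2.43 -4.8 ] rot [ 5.0000e-02 -1.7998e+02 -1.0000e-02] pos [ 0.4688  0.2294 -0.0143] t 11.37 F [-1.8 -2.6  5.8] op 0.0325 q6 0.1
caliper [([182.6, 108.3], 0.75, [0.4237, 0.2927])]
moving_jaw [([184.4, 164.4], 0.88, [0.4271, 0.2653])]
nut_m16 [([176.5, 142.6], 0.91, [0.4222, 0.2758])]
```

View pics/e5.png

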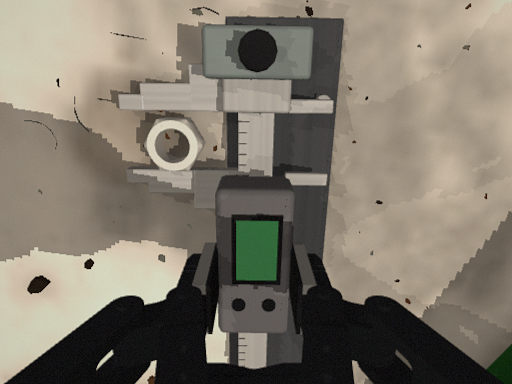

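```bash
python3 -m pendant '[0,0,0.05,0,0,0, 0,0,0.1,0,0,0, 0,0,0.15,0,0,0, 0,0,0.2,0,0,0, 0,0,0.2,0,0,0, 0,0,0.25,0,0,0, 0,0,0.25,0,0,0, 0,0,0.25,0,0,0]'; python3 -m pendant '[0,0,0.02,0,0,0, 0,0,0.04,0,0,0, 0,0,0.06,0,0,0, 0,0,0.06,0,0,0, 0,0,0.08,0,0,0, 0,0,0.08,0,0,0, 0,0,0.1,0,0,0, 0,0,0.1,0,0,0]'
python3 - <<'E'
from look import *
look('e6',['caliper','moving_jaw','nut_m16'])
im=cv2.imread('pics/e6.png');cv2.imwrite('pics/e6z.png',cv2.resize(im[80:220,100:350],None,fx=3.2,fy=3.2,interpolation=cv2.INTER_CUBIC))
E
```

```text
t: 12.23
eef_pos: [0.4684, 0.2318, -0.0143]
tool_rot: [-0.705, -0.055, 0.055, 0.705]
wrist_force: [-1.5, -1.9, 5.4]
opening: 0.0325
t: 12.9
eef_pos: [0.4683, 0.2328, -0.0143]
tool_rot: [0.705, 0.055, -0.055, -0.705]
wrist_force: [-1.4, -1.9, 5.2]
opening: 0.0322
caliper [([181.0, 116.6], 0.76, [0.4228, 0.2921])]
moving_jaw [([184.7, 163.4], 0.91, [0.4267, 0.2693])]
nut_m16 [([179.9, 139.3], 0.81, [0.4232, 0.2811])]
```

View pics/e6z.png

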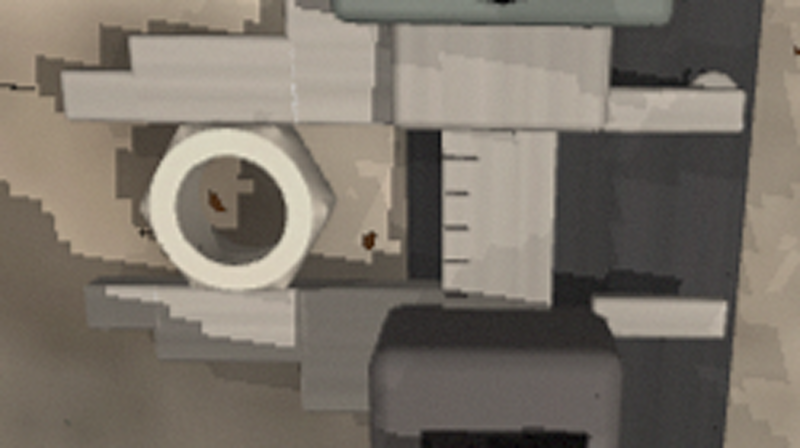

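The gap is now about 23–24 mm by the networks, with the nut's flats parallel to both jaws, but no contact force yet. I'll continue in fine steps.

```bash
python3 -m pendant '[0,0,0.02,0,0,0, 0,0,0.02,0,0,0, 0,0,0.04,0,0,0, 0,0,0.04,0,0,0, 0,0,0.06,0,0,0, 0,0,0.06,0,0,0, 0,0,0.06,0,0,0, 0,0,0.06,0,0,0]'; python3 -m pendant '[0,0,0.02,0,0,0, 0,0,0.02,0,0,0, 0,0,0.04,0,0,0, 0,0,0.04,0,0,0, 0,0,0.06,0,0,0, 0,0,0.06,0,0,0, 0,0,0.06,0,0,0, 0,0,0.06,0,0,0]'
```

```text
t: 13.77
eef_pos: [0.4683, 0.2329, -0.0143]
tool_rot: [0.705, 0.055, -0.055, -0.705]
wrist_force: [-1.2, -3.7, 5.3]
opening: 0.0328
t: 14.43
eef_pos: [0.4683, 0.2329, -0.0143]
tool_rot: [0.706, 0.056, -0.055, -0.704]
wrist_force: [-0.8, -5.6, 5.5]
opening: 0.0322
```

```bash
python3 -m pendant '[0,0,0.02,0,0,0, 0,0,0.04,0,0,0, 0,0,0.04,0,0,0, 0,0,0.04,0,0,0, 0,0,0.04,0,0,0, 0,0,0.04,0,0,0, 0,0,0.04,0,0,0, 0,0,0.04,0,0,0]';python3 - <<'E'
from look import *
look('e7',['caliper','moving_jaw','nut_m16'])
im=cv2.imread('pics/e7.png');cv2.imwrite('pics/e7z.png',cv2.resize(im[80:220,100:350],None,fx=3.2,fy=3.2,interpolation=cv2.INTER_CUBIC))
E
```

```text
t: 15.1
eef_pos: [0.4683, 0.2329, -0.0143]
tool_rot: [0.706, 0.056, -0.055, -0.704]
wrist_force: [-1.0, -6.5, 5.6]
opening: 0.0323
caliper [([180.4, 118.0], 0.85, [0.4226, 0.2915])]
moving_jaw [([183.4, 163.6], 0.8, [0.426, 0.2692])]
nut_m16 []
```

View pics/e7z.png

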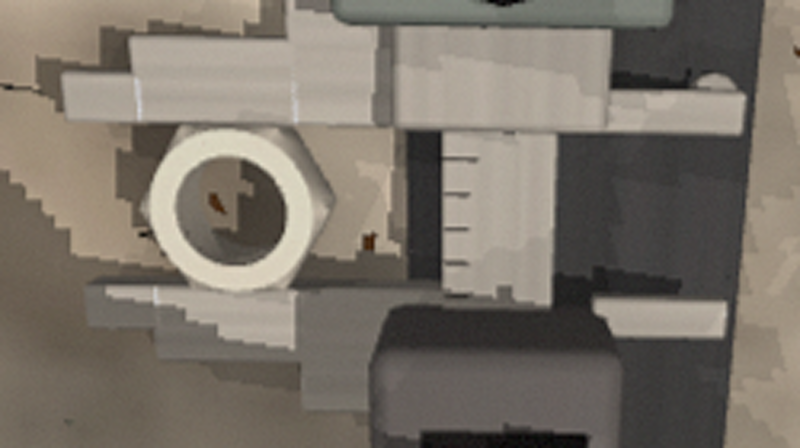

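The nut is seated between both jaws. Motion stopped, Fy went from −1.9 to −6.5 N, and the gap is about 23 mm by the networks. That makes it the 24 mm M16 (not 18), so cassette_24. I'll release and rise.

```bash
python3 -m pendant '[0,0,0,0,0,0, 0,0,0,0,0,0, 0,0,0,0,0,0, 0,0,0,0,0,0, 0,0,0,0,0,0, 0,-1,0,0,0,0, 0,-3,0,0,0,0, 0,-6,0,0,0,0]' 6.0
python3 - <<'E'
from look import *
plan([.47,.05,.2],[.988,.155])
look('f1',['caliper','moving_jaw','nut_m16'])
E
```

```text
t: 15.97
eef_pos: [0.4652, 0.2338, 0.0438]
tool_rot: [0.705, 0.053, -0.057, -0.705]
wrist_force: [0.3, -0.4, -0.4]
opening: 0.0599
shift [ -2.49 -15.59 -18.24] rot [ 0.04  0.05 -0.34] pos [0.4652 0.2338 0.0438] t 15.97 F [ 0.3 -0.4 -0.4] op 0.0599 q6 0.11
shift [ -2.49 -15.59 -18.24] rot [-5.4000e-01 -1.7994e+02 -6.0000e-02] pos [0.4652 0.2338 0.0438] t 15.97 F [ 0.3 -0.4 -0.4] op 0.0599 q6 0.11
caliper [([204.9, 110.5], 0.68, [0.4229, 0.2919])]
moving_jaw [([207.2, 144.9], 0.6, [0.4269, 0.2697])]
nut_m16 [([201.1, 126.6], 0.56, [0.4216, 0.2812])]
```

View pics/f1.png

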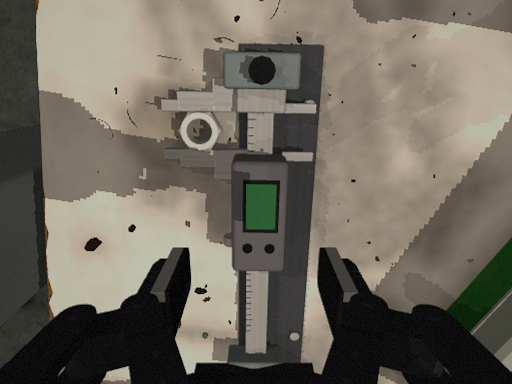

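The nut still sits between the shut jaws at (200,130), and the gap is unchanged at about 22.5 mm by the networks. Now over to cassette_24.

```bash
python3 -m pendant '[0,-4,0,0,0,0, 0,-8,0,0,5,0, 0,-11,-2.5,0,12,0, -0.5,-14,-6,0,19,0, -1,-16,-9.5,0,26,0, -1.5,-17,-13.5,0,33,0, -2,-17.5,-17.5,0,40,0, -2.5,-17.5,-21.5,0,47,0]' 8.5;  python3 - <<'E'
from h import *
plan([.46,-.3,.22],[.156,-.988])
E
```

```text
t: 16.83
eef_pos: [0.4764, 0.0174, 0.2212]
tool_rot: [-0.668, 0.231, -0.233, 0.668]
wrist_force: [0.8, -0.3, 0.4]
opening: 0.085
shift [ 18.39   0.13 -25.92] rot [-0.09 42.7   0.07] pos [0.4764 0.0174 0.2212] t 16.83 F [ 0.8 -0.3  0.4] op 0.085 q6 0.49
shift [ 18.39   0.13 -25.92] rot [ 9.000e-02 -1.373e+02  1.100e-01] pos [0.4764 0.0174 0.2212] t 16.83 F [ 0.8 -0.3  0.4] op 0.085 q6 0.49
```

```bash
python3 -m pendant '[2.3,0,-3.2,0,6,0, 4.6,0,-6.4,0,12,0, 6.9,0,-9.6,0,18,0, 9.2,0,-12.8,0,25,0, 11.5,0,-16.1,0,32,0, 13.8,0,-19.4,0,39,0, 16.1,0,-22.6,0,42,0, 18.4,0,-25.9,0,42.7,0]';  python3 -m pendant '[0,0,0,0,0,0, 0,0,0,0,0,0, 0,0,0,0,0,0, 0,0,0,0,0,0, 0,0,0,0,0,0, 0,0,0,0,0,0, 0,0,0,0,0,0, 0,0,0,0,0,0]'
python3 - <<'E'
from look import *
plan([.477,-.317,.12],[.156,-.988])
look('g1',['cassette_24','cassette_24_grip','dock_24'],z={'cassette_24':.006,'cassette_24_grip':.054})
E
```

```text
t: 17.5
eef_pos: [0.4606, -0.2997, 0.2186]
tool_rot: [-0.538, 0.46, -0.458, 0.538]
wrist_force: [0.7, 0.6, -1.2]
opening: 0.0849
t: 18.17
eef_pos: [0.4619, -0.2978, 0.2204]
tool_rot: [-0.539, 0.458, -0.458, 0.539]
wrist_force: [0.2, 0.2, 0.5]
opening: 0.0849
shift [ 2.14 10.04  1.17] rot [-0.01  0.35  0.01] pos [ 0.4619 -0.2978  0.2204] t 18.17 F [0.2 0.2 0.5] op 0.0849 q6 0.65
shift [ 2.14 10.04  1.17] rot [ 2.0000e-02 -1.7965e+02  2.0000e-02] pos [ 0.4619 -0.2978  0.2204] t 18.17 F [0.2 0.2 0.5] op 0.0849 q6 0.65
cassette_24 [([74.6, 105.5], 0.77, [0.4834, -0.0861]), ([266.0, 146.3], 0.55, [0.4725, -0.3105])]
cassette_24_grip [([272.8, 157.3], 0.94, [0.4705, -0.3164])]
dock_24 [([74.7, 102.3], 0.73, [0.4862, -0.0832])]
```

View pics/g1.png

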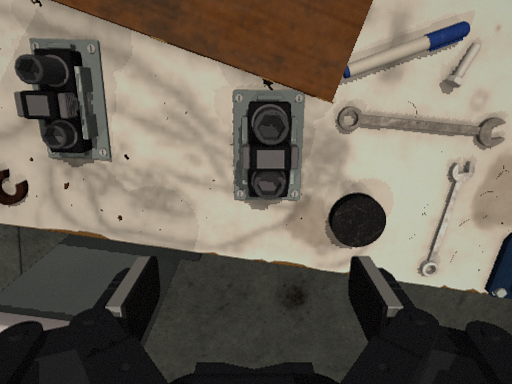

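The right cassette (centre about (267,150)) is the target. I'll zoom in, measure the dock corners for yaw, and check socket sizes on both.

Run:
```python
import cv2
im=cv2.imread('pics/g1.png')
a=cv2.resize(im[80:215,215:320],None,fx=3.8,fy=3.8,interpolation=cv2.INTER_CUBIC);b=cv2.resize(im[30:165,10:115],None,fx=3.8,fy=3.8,interpolation=cv2.INTER_CUBIC)
cv2.imwrite('pics/g1z.png',cv2.hconcat([b,a]));print(a.shape)
```

```text
(513, 399, 3)
```

View pics/g1z.png

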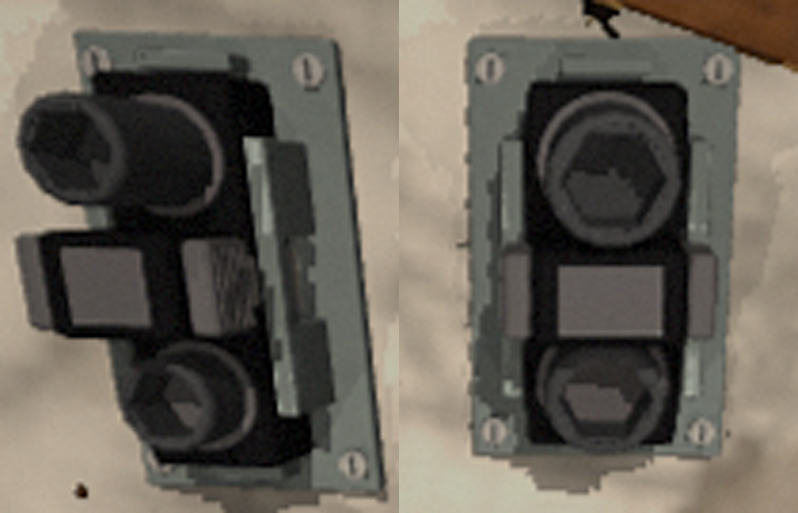

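Run:
```python
from h import *
c=cal('wrist')
P=[onz(c,p,.006)[:2] for p in[(233.4,90.3),(305,92.4),(300,199.7),(234.7,199)]]
print(np.round(P,4),np.mean(P,0))
TL,TR,BR,BL=P
for a,b in((BL,TL),(BR,TR)):
  d=b-a;print('x axis ang',np.degrees(np.arctan2(d[1],d[0])),np.linalg.norm(d))
for a,b in((TL,TR),(BL,BR)):
  d=b-a;print('-y ang',np.degrees(np.arctan2(d[1],d[0])),np.linalg.norm(d))
for z in(.054,.064): print(onz(c,(270.8,156.6),z))
ct=cal('top');cs=cal('scene')
print(tri([(ct,(380.4,175)),(c,(272.8,157.3)),(cs,(358,235.1))]))
s=bot.get_state();print(R.from_quat(s['tool_rot']).as_matrix().round(3))
```

```text
[[ 0.5291 -0.2637]
 [ 0.5398 -0.3439]
 [ 0.4127 -0.3646]
 [ 0.4005 -0.2837]] [ 0.47053245 -0.31399237]
x axis ang 8.855357249225614 0.13013984541332133
x axis ang 9.24368059775412 0.12879934652755168
-y ang -82.36141561812545 0.08098747138370996
-y ang -81.40809356655889 0.08184300828033993
[ 0.47072784 -0.31466571  0.054     ]
[ 0.47277071 -0.31380365  0.064     ]
(array([ 0.47368564, -0.31712119,  0.05741415]), [array([0.51519551, 0.87912818]), array([ 0.98005524, -2.38803121]), array([-0.48813538, -0.35350049])])
[[ 0.161  0.     0.987]
 [-0.987 -0.     0.161]
 [ 0.    -1.     0.   ]]
```

The right cassette has the larger sockets, and its dock measures 81 × 130 mm, so it's cassette_24, already aligned to within about 0.3°. I'll come down above it and look again.

```bash
python3 -m pendant '[0.5,3,0.2,0,0,0, 1,6,0.4,0,0,0, 1.5,9,0.6,0,0,0, 1.8,11,0.7,0,0.2,0, 1.8,12.5,0.7,0,0.2,0, 1.8,13,0.7,0,0.2,0, 1.8,13,0.7,0,0.2,0, 1.8,13,0.7,0,0.2,0]'
python3 - <<'E'
from look import *
plan([.4715,-.315,.01],[.156,-.988])
look('g2',['cassette_24_grip','dock_24'],z={'cassette_24':.006,'cassette_24_grip':.054})
im=bot.camera('scene')[:,:,::-1];cv2.imwrite('pics/g2_s.png',cv2.resize(im[180:280,310:430],None,fx=6,fy=6,interpolation=cv2.INTER_CUBIC))
E
```

```text
t: 19.03
eef_pos: [0.4718, -0.3154, 0.0909]
tool_rot: [0.538, -0.459, 0.459, -0.538]
wrist_force: [-0.1, -0.2, -0.6]
opening: 0.0848
shift [-0.05  8.09 -0.03] rot [-0.03  0.09  0.04] pos [ 0.4718 -0.3154  0.0909] t 19.03 F [-0.1 -0.2 -0.6] op 0.0848 q6 0.64
shift [-0.05  8.09 -0.03] rot [ 6.0000e-02 -1.7991e+02  4.0000e-02] pos [ 0.4718 -0.3154  0.0909] t 19.03 F [-0.1 -0.2 -0.6] op 0.0848 q6 0.64
cassette_24_grip [([251.5, 207.0], 0.97, [0.4702, -0.3137])]
dock_24 []
```

View pics/g2.png

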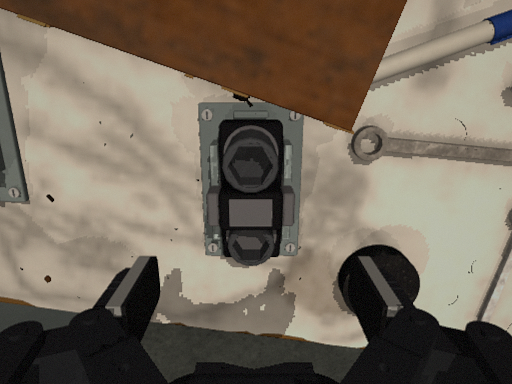

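View pics/g2_s.png

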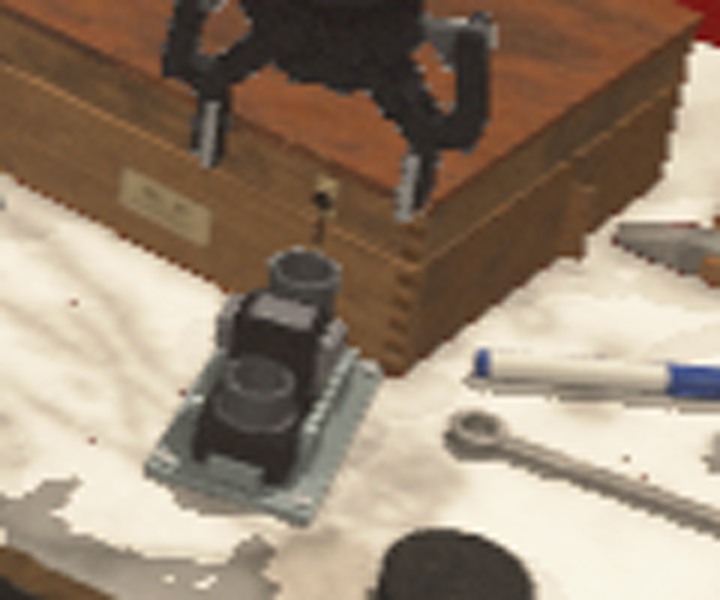

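Run:
```python
from h import *
s=bot.get_state();p=s['eef_pos'];M=R.from_quat(s['tool_rot']).as_matrix();print(p)
cs=cal('scene');c=cal('wrist')
for d in(0,.02,.03,.04,.05): print(d,np.round(proj(cs,p+[0,0,d]),1),np.round(proj(c,p+M@[0,-d,.011]),1),np.round(proj(c,p+M@[-.0425,-d,.011]),1))
g=onz(c,(251.5,208),.056);print(g, M.T@(g-p))
```

```text
[ 0.47234338 -0.31576147  0.09194867]
0 [358.3 225.1] [254.4 209.7] [180.5 209.7]
0.02 [359.2 219.3] [254.5 223.7] [172.4 223.8]
0.03 [359.6 216.4] [254.5 232. ] [167.6 232. ]
0.04 [360.  213.5] [254.6 241.3] [162.3 241.3]
0.05 [360.5 210.5] [254.6 251.8] [156.2 251.8]
[ 0.47037762 -0.31420343  0.056     ] [-0.00193331  0.03594104 -0.00176137]
```

```bash
python3 -m pendant '[-0.1,1.5,-0.1,0,0,0, -0.2,3,-0.1,0,0,0, -0.2,4.5,-0.1,0,0,0, -0.2,6,-0.1,0,0,0, -0.2,7,-0.1,0,0,0, -0.2,8,-0.1,0,0,0, -0.2,8,-0.1,0,0,0, -0.2,8,-0.1,0,0,0]'
python3 - <<'E'
from look import *
plan([.4715,-.315,.0],[.156,-.988])
look('g3',['cassette_24_grip'],z={'cassette_24':.006,'cassette_24_grip':.054})
im=bot.camera('scene')[:,:,::-1];cv2.imwrite('pics/g3_s.png',cv2.resize(im[180:280,310:430],None,fx=6,fy=6,interpolation=cv2.INTER_CUBIC))
E
```

```text
t: 19.9
eef_pos: [0.4702, -0.3132, 0.0102]
tool_rot: [-0.538, 0.459, -0.459, 0.538]
wrist_force: [0.3, -0.1, 1.1]
opening: 0.085
shift [0.2  1.02 0.1 ] rot [ 0.01  0.09 -0.02] pos [ 0.4702 -0.3132  0.0102] t 19.9 F [ 0.3 -0.1  1.1] op 0.085 q6 0.65
shift [0.2  1.02 0.1 ] rot [-3.0000e-02 -1.7991e+02 -2.0000e-02] pos [ 0.4702 -0.3132  0.0102] t 19.9 F [ 0.3 -0.1  1.1] op 0.085 q6 0.65
cassette_24_grip [([254.3, 262.1], 0.78, [0.4725, -0.3127])]
```

View pics/g3.png

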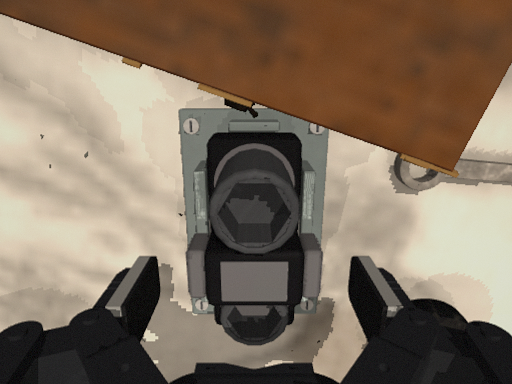

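View pics/g3_s.png

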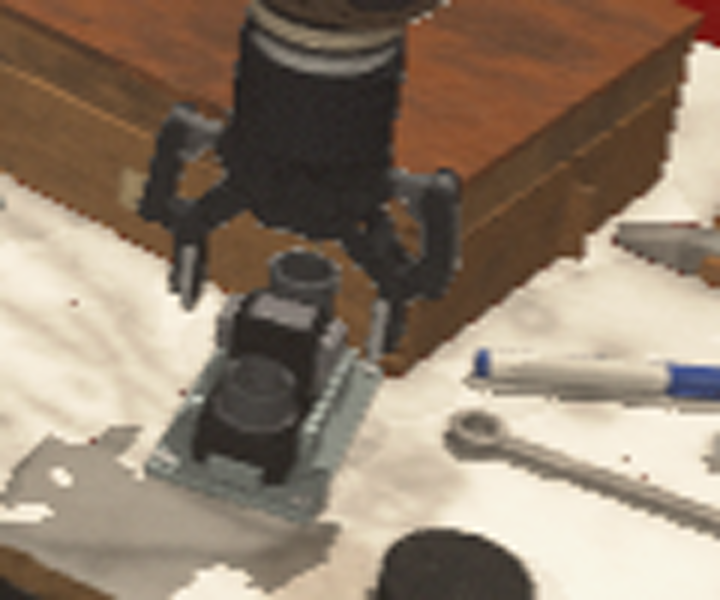

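The lateral centring is good: the buttons' midpoint is at column 254.5 and the tool's at about 255. By both cameras the tips sit about 47 mm above the reported TCP when open. I'll go down 9 mm more and close.

```bash
python3 -m pendant '[0,0.2,0,0,0,0, 0,0.4,0,0,0,0, 0,0.6,0,0,0,0, 0,0.8,0,0,0,0, 0,0.9,0,0,0,0, 0,0.9,0,0,0,0, 0,0.9,0,0,0,0, 0,0.9,0,0,0,0]' 6.2
python3 - <<'E'
from look import *
plan([.4715,-.315,.0],[.156,-.988])
look('g4',[])
im=bot.camera('scene')[:,:,::-1];cv2.imwrite('pics/g4_s.png',cv2.resize(im[180:280,310:430],None,fx=6,fy=6,interpolation=cv2.INTER_CUBIC))
E
```

```text
t: 20.72
eef_pos: [0.4702, -0.3133, 0.0013]
tool_rot: [0.538, -0.459, 0.459, -0.538]
wrist_force: [0.5, 0.4, 0.5]
opening: 0.0621
shift [0.19 0.13 0.1 ] rot [-0.    0.09  0.  ] pos [ 0.4702 -0.3133  0.0013] t 20.72 F [0.5 0.4 0.5] op 0.0621 q6 0.65
shift [0.19 0.13 0.1 ] rot [   0.   -179.91    0.  ] pos [ 0.4702 -0.3133  0.0013] t 20.72 F [0.5 0.4 0.5] op 0.0621 q6 0.65
```

View pics/g4.png

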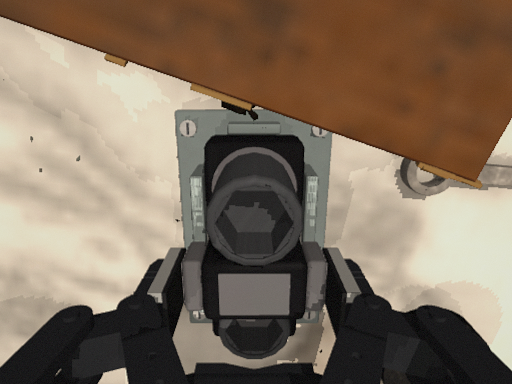

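View pics/g4_s.png

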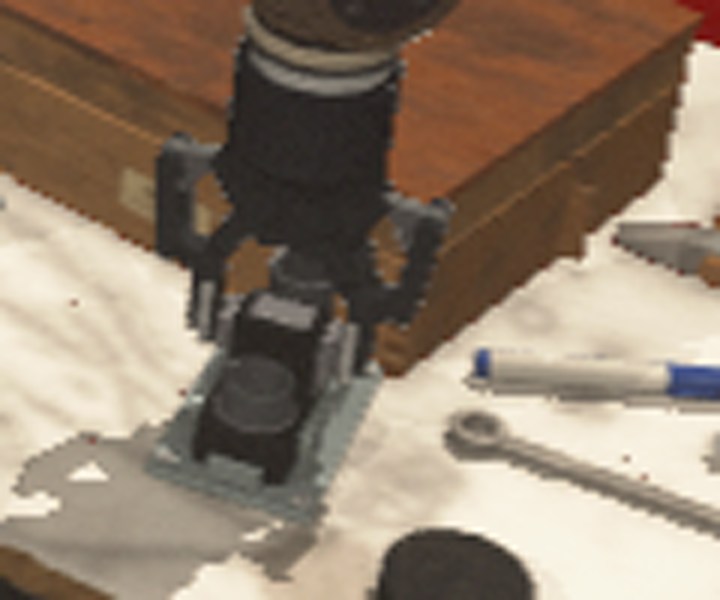

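The fingers straddle both buttons evenly (pads at columns 184 and 328) with the tips near button-bottom height. Squeezing now.

```bash
python3 -m pendant '[0,0,0,0,0,0, 0,0,0,0,0,0, 0,0,0,0,0,0, 0,0,0,0,0,0, 0,0,0,0,0,0, 0,0,0,0,0,0, 0,0,0,0,0,0, 0,0,0,0,0,0]' 3.6
python3 - <<'E'
from look import *
look('g5',[])
im=bot.camera('scene')[:,:,::-1];cv2.imwrite('pics/g5_s.png',cv2.resize(im[180:280,310:430],None,fx=6,fy=6,interpolation=cv2.INTER_CUBIC))
E
```

```text
t: 21.48
eef_pos: [0.4708, -0.3134, 0.0029]
tool_rot: [-0.538, 0.459, -0.459, 0.538]
wrist_force: [-1.4, 2.2, 7.9]
opening: 0.0413
```

View pics/g5.png

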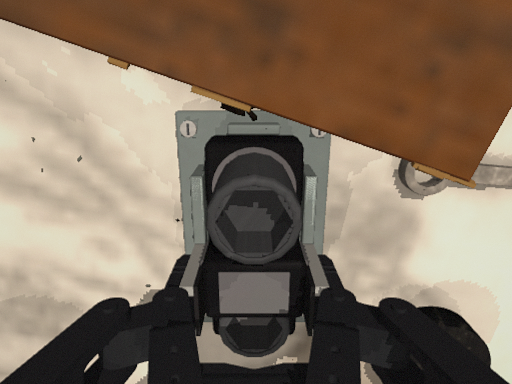

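View pics/g5_s.png

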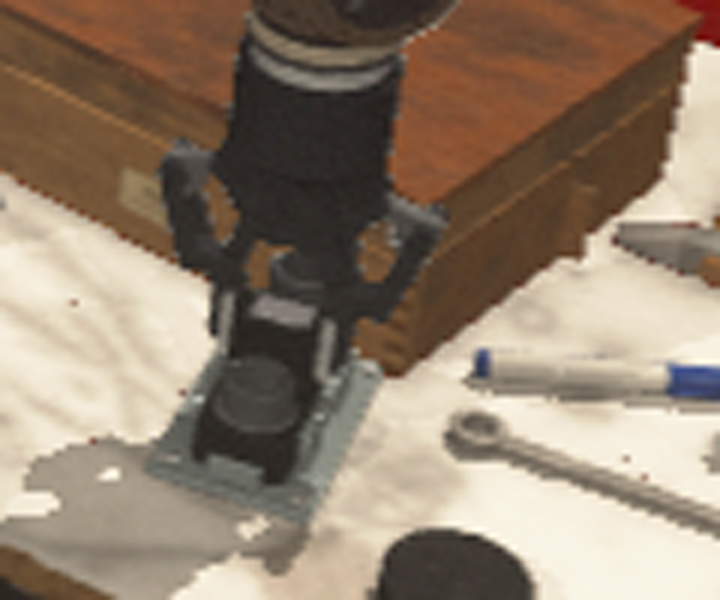

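Closed at 41 mm with low side forces, consistent with both catches being home. I'll lift gently and watch the force.

```bash
python3 -m pendant '[0,-0.1,0,0,0,0, 0,-0.2,0,0,0,0, 0,-0.3,0,0,0,0, 0,-0.4,0,0,0,0, 0,-0.5,0,0,0,0, 0,-0.6,0,0,0,0, 0,-0.7,0,0,0,0, 0,-0.8,0,0,0,0]'
python3 - <<'E'
from look import *
look('g6',[])
im=bot.camera('scene')[:,:,::-1];cv2.imwrite('pics/g6_s.png',cv2.resize(im[180:280,310:430],None,fx=6,fy=6,interpolation=cv2.INTER_CUBIC))
E
```

```text
t: 22.25
eef_pos: [0.4697, -0.3127, 0.0087]
tool_rot: [-0.538, 0.46, -0.458, 0.538]
wrist_force: [0.8, -0.4, -6.7]
opening: 0.0413
```

View pics/g6_s.png

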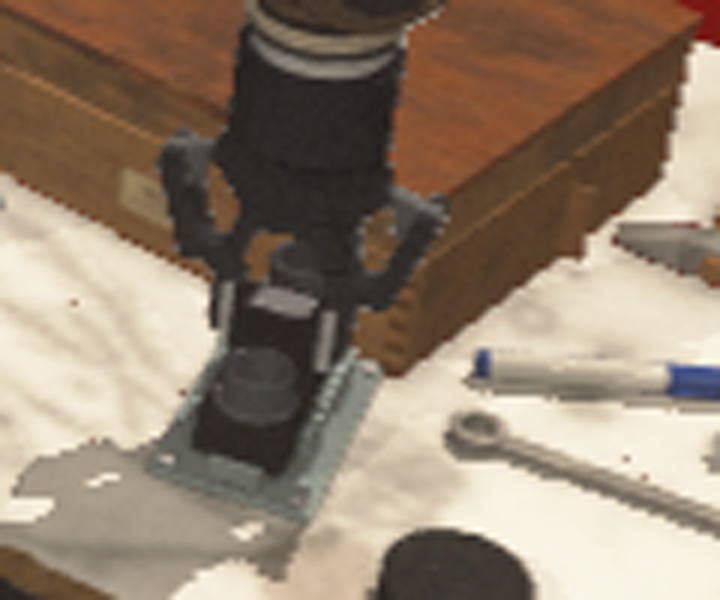

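View pics/g6.png

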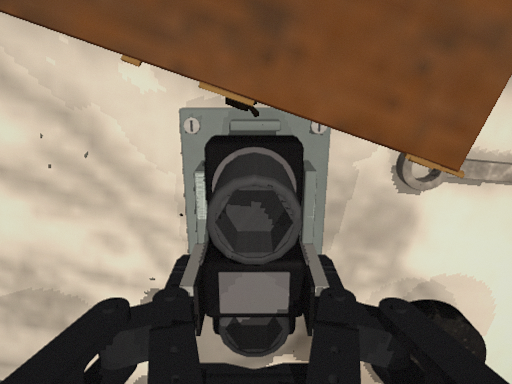

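Fz is −6.7 N (about its weight) and the cassette rises with the gripper while the dock stays. I'll keep lifting straight up.

```bash
python3 -m pendant '[0,-0.6,0,0,0,0, 0,-1.4,0,0,0,0, 0,-2.2,0,0,0,0, 0,-3,0,0,0,0, 0,-3.8,0,0,0,0, 0,-4.6,0,0,0,0, 0,-5.3,0,0,0,0, 0,-6,0,0,0,0]'; python3 -m pendant '[0,-0.6,0,0,0,0, 0,-1.4,0,0,0,0, 0,-2.2,0,0,0,0, 0,-3,0,0,0,0, 0,-3.8,0,0,0,0, 0,-4.4,0,0,0,0, 0,-4.8,0,0,0,0, 0,-5,0,0,0,0]'; python3 -m pendant '[0,0,0,0,0,0, 0,0,0,0,0,0, 0,0,0,0,0,0, 0,0,0,0,0,0, 0,0,0,0,0,0, 0,0,0,0,0,0, 0,0,0,0,0,0, 0,0,0,0,0,0]'
python3 - <<'E'
from look import *
look('h1',['cassette_24'])
for n in('scene','top'):
  im=bot.camera(n)[:,:,::-1];cv2.imwrite(f'pics/h1_{n}.png',im)
cv2.imwrite('pics/h1_sz.png',cv2.resize(cv2.imread('pics/h1_scene.png')[130:280,300:440],None,fx=4,fy=4,interpolation=cv2.INTER_CUBIC))
cv2.imwrite('pics/h1_tz.png',cv2.resize(cv2.imread('pics/h1_top.png')[160:260,100:320],None,fx=3.6,fy=3.6,interpolation=cv2.INTER_CUBIC))
s=bot.get_state();print(s['t'],s['eef_pos'],s['wrist_force'],s['opening'],np.abs(s['dq']).max())
E
```

```text
t: 23.02
eef_pos: [0.4703, -0.3133, 0.0703]
tool_rot: [0.538, -0.459, 0.459, -0.538]
wrist_force: [-0.0, 0.7, -7.3]
opening: 0.0413
t: 23.68
eef_pos: [0.4705, -0.3135, 0.1202]
tool_rot: [0.538, -0.458, 0.459, -0.538]
wrist_force: [-0.7, 0.7, -6.6]
opening: 0.0414
t: 24.35
eef_pos: [0.4702, -0.3132, 0.1192]
tool_rot: [-0.538, 0.459, -0.459, 0.538]
wrist_force: [-0.0, -0.1, -7.0]
opening: 0.0414
cassette_24 [([252.3, 227.3], 0.6, [0.4167, -0.3199])]
24.55 [ 0.47023115 -0.31321883  0.1192428 ] [-0.15320904  0.63396426 -6.20327457] 0.04116956450537299 0.0020894957915501143
```

View pics/h1_sz.png

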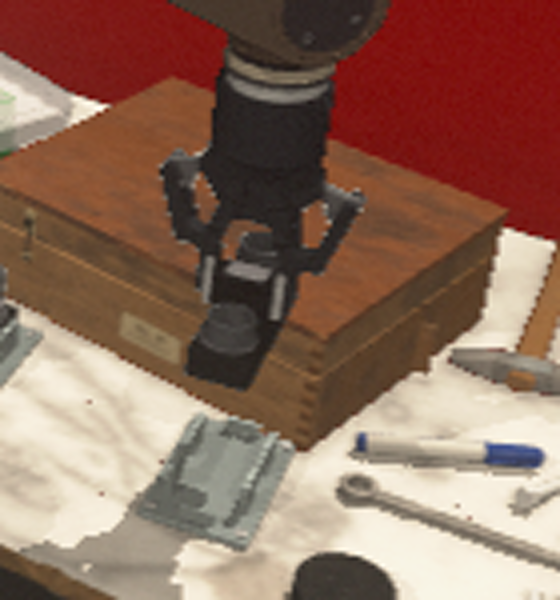

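View pics/h1_tz.png

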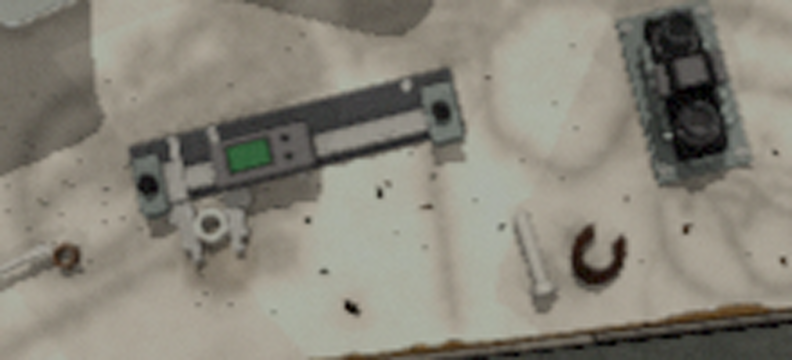

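View pics/h1.png

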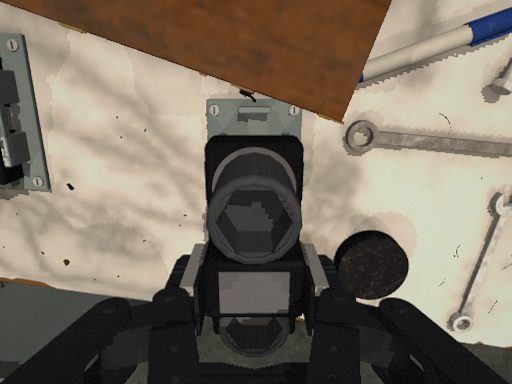

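The cassette hangs upright, about 11 cm above its empty dock and not touching the box. The nut is still between the shut jaws at (158,222), and the other cassette and the spare nut haven't moved. Handing in.

```bash
python3 -c "
from plant import bot
print(bot.close_job(), bot.get_state()['t'])"
```

```text
the job is handed in; nothing more can be done
the job is handed in; nothing more can be done
```

I gauged the nut, drew `cassette_24` out of its dock, and handed the job in at about 24.6 s with the cassette still held by its catches.

- **Gauging:** I slid the caliper shut until motion stopped and the push rose from about 2 N to 6.5 N. The networks put the gap at about 22.5 mm and the pictures showed both jaws on the nut's flats. That fits the plain steel 24 mm M16, not the 18 mm nut. I then released the slide.
- **Cassette:** I picked the one with the larger sockets; its dock measured about 81 × 130 mm. I squeezed both catches, drew it straight up about 11.7 cm, and it hung upright and still, carrying about 6–7 N.
- **Last pictures:** the gauged nut is still between the shut jaws, and the spare nut is where it was. The other cassette is still in its dock. The lifted cassette is clear above its own dock.

**Disagreements:**
- **Fingertip height:** the real fingertips sit about 35–47 mm above the reported TCP, depending on the opening. My first grip on the slide closed on air for that reason. I set the later heights from the images and kept a watch on the force.
- **Gripper opening:** it read about 2–4 mm under the listed widths: 32 mm on the 34 mm housing, and 41 mm on the catches (45 mm when pressed home).

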